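# Swing the dust cover off the vial port

### The job

The larger of the two vial readers is about to be used. Push or lead the dust cover on its top aside about its pin, counter-clockwise seen from above, by about a quarter turn so that the vial port is wide open, and leave it there. Keep the cover of the smaller reader shut.

Things in the scene. Friction and masses are not known exactly. Their poses are not given: they have to be found in the camera images.
- reader: Larger vial reader, fixed: white box, grey foot, 200 (x) by 180 (y) by 70 mm high. Origin: centre of underside, z up. Front (-x, towards the robot) has a small display and three keys on top. Vertical pivot pin at x +60, y 0, its head 79 mm above the bench; vial port, 28 mm wide, at x +14, y 0. A loose vial, 23 mm wide, 49 tall, stands on top near x +75, y +65, off the cover's path.
- cover (a joint): Larger reader's dust cover angle about its pin, rad. 0 shut: points from pin to reader's -x. Grows counter-clockwise from above; at 1.57 points to reader's -y; stop at 1.75. Starts 0 to 0.1; stays where left (friction 0.1 N m). Grey plate 4 mm thick, upper face 75.5 mm above bench: 48 mm disc centred 46 mm from the pin, 14 mm wide arm from pin to finger post.
- cover_post (a point): Centre of the top of the larger cover's finger post, 107.5 mm above the bench: an upright plain steel cylinder 14 mm in diameter and 32 mm tall, standing on the cover 82 mm from the pin axis. It swings with the cover.
- small_cover (a joint): Dust cover angle (rad) of the smaller reader: 160 by 130 by 60 mm, same look, fixed on the other side (left or right) of the robot's centre line. Its disc is 26 mm across, its post (same size) 55 mm from its pin. 0 shut, grows counter-clockwise from above; starts 0 to 0.05 and is to stay shut.
Things that resemble listed ones, but are neither listed nor needed, are in the scene too. Leave any blue or orange look-alike of the part that bears small_cover alone.

How it is judged (in metres and radians):
At the end, for the whole second after the job is handed in: The larger reader's cover rests at more than 1.1 rad (63 degrees; the port is then wholly clear) and the smaller reader's cover is within 0.2 rad (11 degrees) of shut (value of joint cover above 1.1 rad and velocity of joint cover between -0.05 and 0.05 rad/s and value of joint small_cover below 0.2 rad); the robot touches nothing.
It fails at once if the smaller reader's cover was opened (more than 0.2 rad) (value of joint small_cover above 0.2 rad).
It also fails if it takes over 35 s, if anything falls off the work surface, if the arm or the gripper's body presses on something with over 40 N, if the wrist force passes 120 N, or if a joint passes its speed limit or range.

### The arm

A 7-joint arm with a two-finger parallel gripper is mounted at the origin on the work surface. World frame = base frame: x ahead of the robot, y to its left, z up, the work surface at z = 0. Lengths are in mm, angles in rad, forces in N, time in s.
With the tool pointing down it reaches from about 425 to 1025 mm from the base axis. Payload 3.6 kg.
Tool frame: the origin (TCP) lies at the very end of the fingers, on their centre line; the grasp point (between the pads) lies 19 mm behind it; z points along the fingers, y is the line along which they close (so a half turn about z gives the same grasp; the last joint's range is limited). The gripper opens to 85 mm and grips with 20 to 120 N. Pads are 22 mm wide; open, the fingers measure 114 mm over their backs; the gripper's body (76 mm by 85 mm) begins 54 mm behind the grasp point. The pads swing forward as they close: fully open they stand 13 mm farther back than shut.
Start: joints at [-1.26, 0.591, 0.048, 1.609, -0.033, 0.943, -0.034], TCP at [285.526, 666.412, 231.302] pointing down, gripper open.
Joint ranges: [-2.69, 2.69], [-0.47, 2.24], [-1.27, 1.36], [0.19, 2.51], [-1.53, 4.68], [0.08, 2.07], [-3.09, 3.09]. Speed limits (rad/s): [2.57, 2.57, 3.14, 3.14, 3.14, 3.14, 3.14].

### API

Orientations are given as [roll, pitch, yaw] about the fixed x, y, z axes, in that order (R = Rz(yaw) Ry(pitch) Rx(roll)).
In Python, from cell import env gives the robot as it stands. The module is installed in compiled form; this text tells all that it offers.
- The arm moves only by the tool servo_tool, never from a script. Its argument "commands" is a list of rows, each an object of numbers: "fingers": the finger opening in m, from 0 to 0.0854; "dx", "dy", "dz": the shift along the tool's x, y, z in m; "wx", "wy", "wz": the turn, a rotation vector about the tool's x, y, z in rad. A call has 1 to 10 rows; each row is the pose to reach, as a shift and turn from the pose commanded when the call began, along the tool's axes at that moment; what a row does not reach only later rows make up. A row lasts 1/8 s, in which the tool goes at most 62.5 mm and 10.7 degrees, less where a joint would pass 70% of its speed; a pose out of reach is approached as far as the arm can. A call with a gripper value outside its range is refused whole. The fingers move at their own pace and stop on an object; "grip_force" is the grip in N (left out, the last holds). Time passes only in rows, so rows that repeat a pose let the fingers close. It gives the time, the measured TCP pose, the force, the opening and the grip force at its end, in the units of the state.
- env.get_state(): the state, without advancing time (a new reading comes with each control period).
- env.camera(name): name is "side" or "top"; returns the picture (384x512x3 uint8, red, green, blue); there is no depth.
- env.camera_info(name): a dict with "vfov" (degrees; the focal length in pixels is half the picture's height over the tangent of half this angle, whatever the lens; pixels are square), "cx", "cy" (the principal point, pixels), "origin" and "orientation" of the camera in the world. Camera axes: x right, y down, z forward; pixel columns grow to the right and rows downward; lengths in mm; the calibration is good to about 2 mm. A picture is of the moment at which its call begins. camera_info takes no time and is no camera call.
- env.job_done(): hands the job in; it is judged then, once.
The state is a dict: "clock": time; "joints": joint angles; "dq": joint speeds; "tau": joint torques, N m; "position": TCP position; "tcp_rot": TCP orientation; "force": force on the tool from outside, world axes, zero at the start; "moment": the same for the moment, N m; "width": finger opening in mm; "grip_force": force on a finger pad.
Only numpy, scipy, OpenCV 4.12 (cv2) and the standard library are available. Lean on these libraries where they do the work, as an engineer would, in place of code of your own. Each camera call takes 0.05 s, during which the arm holds its last target. There are 200 camera calls.

## Working session

There is one attempt and no reset: what is moved stays moved. The work goes in short steps, Python scripts to look and compute and a tool call to move; the robot and the scene stay as the last step left them, time stands still between calls to the robot, and variables do not carry over. Pictures are saved under pics/ and viewed, at most 10 in all, crops included, and the job is handed in when it is done.

Besides the shell and the picture viewer there is one more tool, called after ">>>" as name([rows], argument=value, ...), one row to a line, values as JSON. servo_tool: Moves the arm, as the interface text tells. Its arguments: {"type":"object","properties":{"commands":{"type":"array","items":{"type":"object","properties":{"fingers":{"type":"number"},"dx":{"type":"number"},"dy":{"type":"number"},"dz":{"type":"number"},"wx":{"type":"number"},"wy":{"type":"number"},"wz":{"type":"number"}}}},"grip_force":{"type":"number"}},"required":["commands"]}

```bash
mkdir -p pics; python3 - <<'E'
from cell import env
import cv2
for n in("side","top"):
    print(n,env.camera_info(n))
    cv2.imwrite(f"pics/{n}0.png",cv2.cvtColor(env.camera(n),cv2.COLOR_RGB2BGR))
s=env.get_state();print(s)
E
```

```text
side {'vfov': 48.3702140169237, 'cx': 257.7721640799641, 'cy': 199.06193680248242, 'origin': array([  46.62875866, -618.22222178,  784.31762326]), 'orientation': array([-2.26804503,  0.00637633, -0.46050498])}
top {'vfov': 48.448968714274955, 'cx': 257.8272860559567, 'cy': 193.09491380378364, 'origin': array([ 269.85371893,  124.39049561, 1250.28740334]), 'orientation': array([-3.01497907,  0.01524458, -1.57066768])}
{'clock': 0.1, 'joints': array([-1.25947096,  0.59202772,  0.04830839,  1.60970424, -0.03331839,
        0.94268969, -0.03369334]), 'dq': array([-0.0011216 , -0.00408971, -0.00012134, -0.00266228,  0.00063344,
       -0.00160758, -0.00054632]), 'tau': array([ 4.65554476e-03, -5.49997115e+01,  1.55319639e+00, -1.98824197e+01,
        9.67895030e-03,  3.75223361e-03, -1.03210564e-05]), 'position': array([285.24202894, 665.7163973 , 230.25126853]), 'tcp_rot': array([-3.13957132e+00,  1.01294022e-04,  2.73683985e+00]), 'force': array([-0.07483064,  0.86781841,  0.02197305]), 'moment': array([ 0.00966484,  0.01887529, -0.01439052]), 'grip_force': 0.0, 'width': 85.52349560513966}
```

View pics/top0.png

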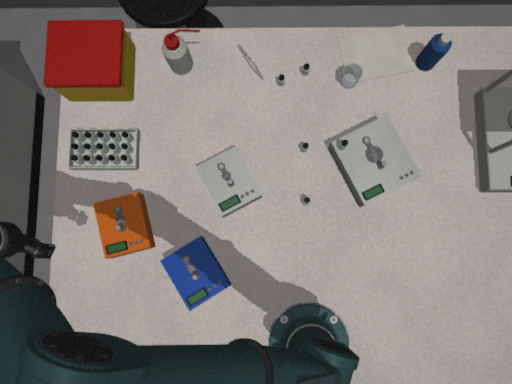

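View pics/side0.png

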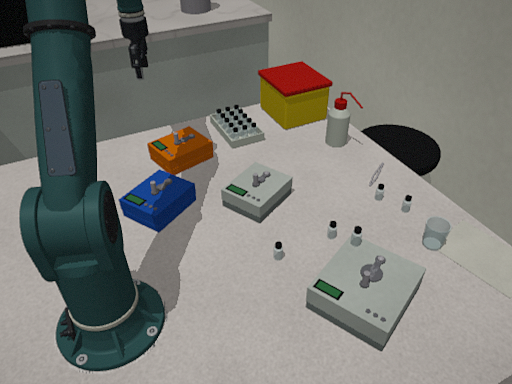

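The top view shows four look-alikes: the large white reader (375,158), the small white reader (228,180), blue (196,270) and orange (124,222). By description, the target is the large white reader on the right. In the side view it is at (365,290).

```bash
python3 - <<'E'
import cv2,numpy as np
a=cv2.imread("pics/top0.png")[105:215,315:430];b=cv2.imread("pics/side0.png")[225:350,295:435]
a=cv2.resize(a,(460,440),interpolation=cv2.INTER_CUBIC)
b=cv2.resize(b,None,fx=4,fy=4,interpolation=cv2.INTER_CUBIC)
cv2.imwrite("pics/ca.png",a);cv2.imwrite("pics/cb.png",b)
E
```

```text
(no output)
```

View pics/ca.png

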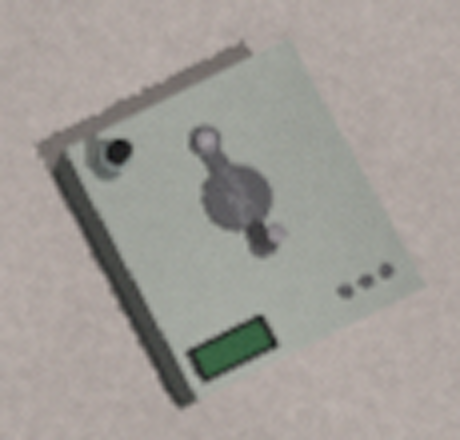

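View pics/cb.png

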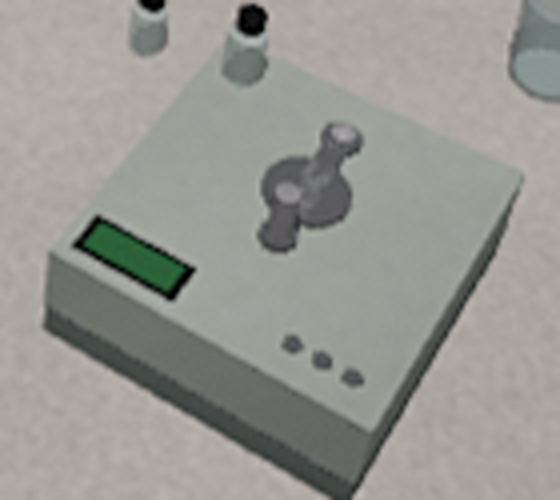

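The crops confirm the large white reader: display, three keys, and a vial at its far left corner. In the top crop the pin head is at (205,138) and the post top at (278,232). In the side crop they are at (342,135) and (290,190).

```bash
cat > h.py <<'E'
from cell import env
import numpy as np
from scipy.spatial.transform import Rotation as R
def px(n,u,v,z):
    c=env.camera_info(n);f=192/np.tan(np.radians(c["vfov"]/2))
    d=R.from_euler("xyz",c["orientation"]).apply([(u-c["cx"])/f,(v-c["cy"])/f,1])
    o=c["origin"];return (o+d*(z-o[2])/d[2])[:2]
E
python3 - <<'E'
from h import *
A=lambda x,y,z:px("top",315+x/4-.4,105+y/4-.4,z)
B=lambda x,y,z:px("side",295+x/4-.4,225+y/4-.4,z)
for n,F,p,q,C in(("top",A,(205,138),(278,232),[(290,40),(425,285),(195,395),(65,155)]),("side",B,(342,132),(290,190),[(522,178),(372,432),(50,253),(222,45)])):
    P=F(*p,79);Q=F(*q,107.5);d=Q-P
    C=np.array([F(*c,70) for c in C]);print(n,P,Q,np.hypot(*d),np.degrees(np.arctan2(d[1],d[0])))
    print(C.round(),C.mean(0), [np.degrees(np.arctan2(*(C[i]-C[j])[::-1])) for i,j in((0,1),(3,2),(3,0),(2,1))],[np.hypot(*(C[i]-C[j])) for i,j in((0,1),(3,2),(3,0),(2,1))])
E
```

```text
top [ 570.9052341  -160.37240197] [ 498.09599693 -200.6819816 ] 83.222876819115 -151.02964922329068
[[ 644. -225.]
 [ 468. -312.]
 [ 391. -150.]
 [ 561.  -64.]] [ 516.07539638 -187.62755965] [np.float64(26.208428162024934), np.float64(26.823506220558727), np.float64(117.2421885698472), np.float64(115.35485637640059)] [np.float64(196.82066336282395), np.float64(190.88881460506443), np.float64(181.35295616714552), np.float64(179.29415641593803)]
side [ 568.08187447 -163.37070459] [ 497.95902213 -201.46430423] 79.80185934471987 -151.48738232392398
[[ 640. -228.]
 [ 466. -315.]
 [ 385. -157.]
 [ 556.  -71.]] [ 511.78630797 -192.78471628] [np.float64(26.595061673772115), np.float64(26.62572539994735), np.float64(118.38279825173453), np.float64(116.93691143368657)] [np.float64(195.11465516517902), np.float64(190.617395486679), np.float64(178.20443958477983), np.float64(178.01885381638832)]
```

Reader yaw is about 26.6°, the pin is near (569,-162), and the post is near (498,-201). I'll push with closed fingers, coming from the post's +y side and turning along with it. First I go above the start point by way of a safe outer path.

>>> servo_tool([
  {"dx":-0.334,"dy":-0.309,"dz":0,"fingers":0},
  {"dx":-0.334,"dy":-0.309,"dz":0,"fingers":0},
  {"dx":-0.334,"dy":-0.309,"dz":0,"fingers":0},
  {"dx":-0.334,"dy":-0.309,"dz":0,"fingers":0},
  {"dx":-0.334,"dy":-0.309,"dz":0,"fingers":0},
  {"dx":-0.334,"dy":-0.309,"dz":0,"fingers":0},
  {"dx":-0.334,"dy":-0.309,"dz":0,"fingers":0},
  {"dx":-0.334,"dy":-0.309,"dz":0,"fingers":0},
  {"dx":-0.501,"dy":-0.685,"dz":0,"wz":0.663,"fingers":0},
  {"dx":-0.501,"dy":-0.685,"dz":0,"wz":0.663,"fingers":0},
])

```text
validation failed for argument at $.co...
```

>>> servo_tool([
  {"dx":-0.334,"dy":-0.309,"dz":0.0,"wx":0.0,"wy":0.0,"wz":0.0,"fingers":0.0},
])

```text
clock: 0.22
position: [306.3, 613.9, 230.4]
tcp_rot: [3.139, -0.004, 2.746]
force: [0.8, -1.0, -0.2]
width: 69.8
grip_force: 0.0
```

>>> servo_tool([
  {"dx":-0.294,"dy":-0.27,"dz":0.0,"wx":0.0,"wy":0.0,"wz":0.0,"fingers":0.0},
  {"dx":-0.294,"dy":-0.27,"dz":0.0,"wx":0.0,"wy":0.0,"wz":0.0,"fingers":0.0},
  {"dx":-0.294,"dy":-0.27,"dz":0.0,"wx":0.0,"wy":0.0,"wz":0.0,"fingers":0.0},
  {"dx":-0.294,"dy":-0.27,"dz":0.0,"wx":0.0,"wy":0.0,"wz":0.0,"fingers":0.0},
  {"dx":-0.294,"dy":-0.27,"dz":0.0,"wx":0.0,"wy":0.0,"wz":0.0,"fingers":0.0},
  {"dx":-0.294,"dy":-0.27,"dz":0.0,"wx":0.0,"wy":0.0,"wz":0.0,"fingers":0.0},
  {"dx":-0.461,"dy":-0.645,"dz":0.0,"wx":0.0,"wy":0.0,"wz":0.663,"fingers":0.0},
  {"dx":-0.461,"dy":-0.645,"dz":0.0,"wx":0.0,"wy":0.0,"wz":0.663,"fingers":0.0},
  {"dx":-0.461,"dy":-0.645,"dz":0.0,"wx":0.0,"wy":0.0,"wz":0.663,"fingers":0.0},
])

```text
clock: 1.35
position: [471.5, 78.0, 231.3]
tcp_rot: [3.141, 0.0, 2.168]
force: [0.1, 0.5, 0.8]
width: -0.1
grip_force: 0.0
```

>>> servo_tool([
  {"dx":-0.2,"dy":-0.13,"dz":0.0,"wx":0.0,"wy":0.0,"wz":0.09,"fingers":0.0},
  {"dx":-0.2,"dy":-0.13,"dz":0.0,"wx":0.0,"wy":0.0,"wz":0.09,"fingers":0.0},
  {"dx":-0.2,"dy":-0.13,"dz":0.0,"wx":0.0,"wy":0.0,"wz":0.09,"fingers":0.0},
  {"dx":-0.2,"dy":-0.13,"dz":0.0,"wx":0.0,"wy":0.0,"wz":0.09,"fingers":0.0},
  {"dx":-0.2,"dy":-0.13,"dz":0.0,"wx":0.0,"wy":0.0,"wz":0.09,"fingers":0.0},
  {"dx":-0.2,"dy":-0.13,"dz":0.06,"wx":0.0,"wy":0.0,"wz":0.09,"fingers":0.0},
  {"dx":-0.2,"dy":-0.13,"dz":0.1,"wx":0.0,"wy":0.0,"wz":0.09,"fingers":0.0},
  {"dx":-0.2,"dy":-0.13,"dz":0.1,"wx":0.0,"wy":0.0,"wz":0.09,"fingers":0.0},
])

```text
clock: 2.35
position: [475.9, -156.5, 128.9]
tcp_rot: [-3.137, -0.006, 2.086]
force: [-0.2, -0.8, -0.4]
width: 0.2
grip_force: 0.0
```

```bash
python3 - <<'E'
from h import *
import cv2
a=cv2.cvtColor(env.camera("top"),cv2.COLOR_RGB2BGR)[90:230,300:450]
b=cv2.cvtColor(env.camera("side"),cv2.COLOR_RGB2BGR)[190:330,285:435]
cv2.imwrite("pics/s1.png",cv2.resize(np.hstack([a[:, :150],b]),None,fx=2.6,fy=2.6,interpolation=cv2.INTER_CUBIC))
print(env.get_state()["position"],env.get_state()["tcp_rot"],env.get_state()["joints"])
E
```

```text
[ 478.64727241 -157.85174231  131.8202848 ] [ 3.14139195e+00 -1.41476703e-04  2.08528112e+00] [ 0.02258557  0.48665127  0.27486075  2.18868307 -0.26990939  0.49716084
  1.01988473]
```

View pics/s1.png

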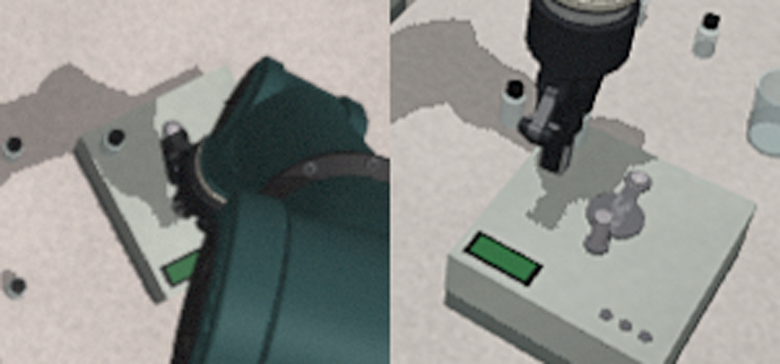

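The side view shows the closed fingers beside the post on its +y side, with the vial clear. I'll go down and work out the arc rows.

>>> servo_tool([
  {"dx":0.0,"dy":-0.004,"dz":0.042,"wx":0.0,"wy":0.0,"wz":0.0,"fingers":0.0},
  {"dx":0.0,"dy":-0.004,"dz":0.042,"wx":0.0,"wy":0.0,"wz":0.0,"fingers":0.0},
  {"dx":-0.02,"dy":-0.004,"dz":0.042,"wx":0.0,"wy":0.0,"wz":0.0,"fingers":0.0},
  {"dx":-0.02,"dy":-0.004,"dz":0.042,"wx":0.0,"wy":0.0,"wz":0.0,"fingers":0.0},
])

```text
clock: 2.95
position: [487.8, -180.7, 91.5]
tcp_rot: [3.138, 0.006, 2.082]
force: [0.1, -0.2, -0.1]
width: -0.2
grip_force: 0.0
```

```bash
cat > arc.py <<'E'
from h import *
s=env.get_state();p=s["position"];r=R.from_euler("xyz",s["tcp_rot"])
print(p,s["tcp_rot"],s["force"],s["clock"])
pin=np.array([569.5,-162])
for th in range(-150,-59,5):
    t=np.radians(th);u=np.array([np.cos(t),np.sin(t)]);v=np.array([-u[1],u[0]])
    q=pin+82*u-18*v
    print(th,q.round(),(r.inv().apply([q[0]-p[0],q[1]-p[1],0])[:2]/1000).round(3),"wz",round(-(np.radians(th+270)-s["tcp_rot"][2]),2))
E
python3 arc.py
```

```text
[ 487.80608072 -180.68303218   91.45557264] [3.13776616 0.00567294 2.08206622] [ 0.13023683 -0.19207154 -0.09497913] 2.95
-150 [ 489. -187.] [-0.007 -0.002] wz -0.01
-145 [ 492. -194.] [-0.014 -0.003] wz -0.1
-140 [ 495. -201.] [-0.021 -0.004] wz -0.19
-135 [ 499. -207.] [-0.029 -0.003] wz -0.27
-130 [ 503. -213.] [-0.036 -0.003] wz -0.36
-125 [ 508. -219.] [-0.043 -0.001] wz -0.45
-120 [ 513. -224.] [-0.05   0.001] wz -0.54
-115 [ 519. -229.] [-0.057  0.003] wz -0.62
-110 [ 525. -233.] [-0.064  0.006] wz -0.71
-105 [ 531. -237.] [-0.07  0.01] wz -0.8
-100 [ 538. -240.] [-0.076  0.015] wz -0.88
-95 [ 544. -242.] [-0.081  0.019] wz -0.97
-90 [ 552. -244.] [-0.086  0.025] wz -1.06
-85 [ 559. -245.] [-0.091  0.03 ] wz -1.15
-80 [ 566. -246.] [-0.095  0.036] wz -1.23
-75 [ 573. -246.] [-0.099  0.043] wz -1.32
-70 [ 581. -245.] [-0.102  0.049] wz -1.41
-65 [ 588. -244.] [-0.104  0.056] wz -1.5
-60 [ 595. -242.] [-0.106  0.063] wz -1.58
```

Now 10 rows in 5° steps, from -150° to -105°.

>>> servo_tool([
  {"dx":-0.007,"dy":-0.002,"dz":0.0,"wx":0.0,"wy":0.0,"wz":-0.01,"fingers":0.0},
  {"dx":-0.014,"dy":-0.003,"dz":0.0,"wx":0.0,"wy":0.0,"wz":-0.1,"fingers":0.0},
  {"dx":-0.021,"dy":-0.004,"dz":0.0,"wx":0.0,"wy":0.0,"wz":-0.19,"fingers":0.0},
  {"dx":-0.029,"dy":-0.003,"dz":0.0,"wx":0.0,"wy":0.0,"wz":-0.27,"fingers":0.0},
  {"dx":-0.036,"dy":-0.003,"dz":0.0,"wx":0.0,"wy":0.0,"wz":-0.36,"fingers":0.0},
  {"dx":-0.043,"dy":-0.001,"dz":0.0,"wx":0.0,"wy":0.0,"wz":-0.45,"fingers":0.0},
  {"dx":-0.05,"dy":0.001,"dz":0.0,"wx":0.0,"wy":0.0,"wz":-0.54,"fingers":0.0},
  {"dx":-0.057,"dy":0.003,"dz":0.0,"wx":0.0,"wy":0.0,"wz":-0.62,"fingers":0.0},
  {"dx":-0.064,"dy":0.006,"dz":0.0,"wx":0.0,"wy":0.0,"wz":-0.71,"fingers":0.0},
  {"dx":-0.07,"dy":0.01,"dz":0.0,"wx":0.0,"wy":0.0,"wz":-0.8,"fingers":0.0},
])

```text
clock: 4.2
position: [526.2, -234.7, 89.4]
tcp_rot: [-3.141, -0.003, 2.887]
force: [-1.4, -0.5, 0.4]
width: -0.2
grip_force: 0.7
```

```bash
python3 arc.py | sed -n '1p;11,$p'; python3 - <<'E'
from h import *
import cv2
b=cv2.cvtColor(env.camera("side"),cv2.COLOR_RGB2BGR)[190:350,285:445]
cv2.imwrite("pics/s2.png",cv2.resize(b,None,fx=3,fy=3,interpolation=cv2.INTER_CUBIC))
E
```

```text
[ 526.22582296 -234.71658951   89.44039452] [-3.14072142e+00 -2.56509860e-03  2.88661346e+00] [-1.38304669 -0.45728608  0.40929424] 4.2
-105 [ 531. -237.] [-0.005 -0.001] wz 0.01
-100 [ 538. -240.] [-0.012 -0.002] wz -0.08
-95 [ 544. -242.] [-0.019 -0.003] wz -0.17
-90 [ 552. -244.] [-0.027 -0.003] wz -0.25
-85 [ 559. -245.] [-0.034 -0.002] wz -0.34
-80 [ 566. -246.] [-0.041 -0.001] wz -0.43
-75 [ 573. -246.] [-0.048  0.001] wz -0.52
-70 [ 581. -245.] [-0.055  0.004] wz -0.6
-65 [ 588. -244.] [-0.062  0.007] wz -0.69
-60 [ 595. -242.] [-0.068  0.01 ] wz -0.78
```

View pics/s2.png

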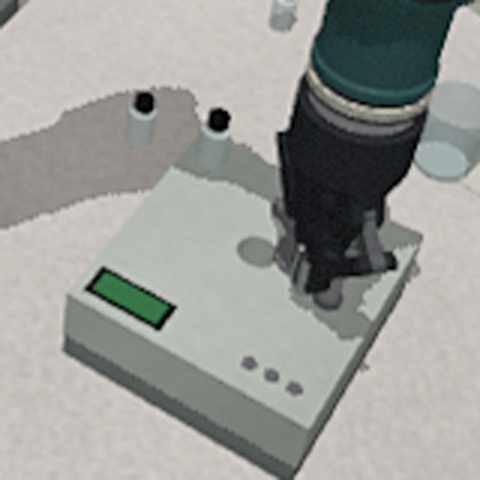

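The port is uncovered at (258,250) and the post is at the fingertips (330,295), with a contact force of about 1.4 N as expected. I'll continue, then back off and lift.

>>> servo_tool([
  {"dx":-0.012,"dy":-0.002,"dz":0.0,"wx":0.0,"wy":0.0,"wz":-0.08,"fingers":0.0},
  {"dx":-0.019,"dy":-0.003,"dz":0.0,"wx":0.0,"wy":0.0,"wz":-0.17,"fingers":0.0},
  {"dx":-0.027,"dy":-0.003,"dz":0.0,"wx":0.0,"wy":0.0,"wz":-0.25,"fingers":0.0},
  {"dx":-0.034,"dy":-0.002,"dz":0.0,"wx":0.0,"wy":0.0,"wz":-0.34,"fingers":0.0},
  {"dx":-0.041,"dy":-0.001,"dz":0.0,"wx":0.0,"wy":0.0,"wz":-0.43,"fingers":0.0},
  {"dx":-0.048,"dy":0.001,"dz":0.0,"wx":0.0,"wy":0.0,"wz":-0.52,"fingers":0.0},
  {"dx":-0.055,"dy":0.004,"dz":0.0,"wx":0.0,"wy":0.0,"wz":-0.6,"fingers":0.0},
  {"dx":-0.055,"dy":0.004,"dz":0.0,"wx":0.0,"wy":0.0,"wz":-0.6,"fingers":0.0},
])

```text
clock: 5.25
position: [582.1, -244.3, 89.5]
tcp_rot: [-3.141, 0.0, -2.801]
force: [0.3, 0.7, -0.6]
width: -0.1
grip_force: 0.0
```

>>> servo_tool([
  {"dx":0.02,"dy":0.0,"dz":0.0,"wx":0.0,"wy":0.0,"wz":0.0,"fingers":0.0},
  {"dx":0.03,"dy":0.0,"dz":0.0,"wx":0.0,"wy":0.0,"wz":0.0,"fingers":0.0},
  {"dx":0.03,"dy":0.0,"dz":-0.06,"wx":0.0,"wy":0.0,"wz":0.0,"fingers":0.0},
  {"dx":0.03,"dy":0.0,"dz":-0.12,"wx":0.0,"wy":0.0,"wz":0.0,"fingers":0.0},
  {"dx":0.03,"dy":0.0,"dz":-0.17,"wx":0.0,"wy":0.0,"wz":0.0,"fingers":0.0},
  {"dx":0.06,"dy":-0.05,"dz":-0.17,"wx":0.0,"wy":0.0,"wz":0.0,"fingers":0.0},
  {"dx":0.08,"dy":-0.1,"dz":-0.17,"wx":0.0,"wy":0.0,"wz":0.0,"fingers":0.0},
  {"dx":0.08,"dy":-0.15,"dz":-0.17,"wx":0.0,"wy":0.0,"wz":0.0,"fingers":0.0},
  {"dx":0.08,"dy":-0.15,"dz":-0.17,"wx":0.0,"wy":0.0,"wz":0.0,"fingers":0.0},
  {"dx":0.08,"dy":-0.15,"dz":-0.17,"wx":0.0,"wy":0.0,"wz":0.0,"fingers":0.0},
])

```text
clock: 6.5
position: [555.9, -411.4, 258.7]
tcp_rot: [3.14, -0.001, -2.8]
force: [-0.9, -0.2, -0.8]
width: -0.2
grip_force: 0.0
```

```bash
python3 - <<'E'
from h import *
import cv2
s=env.get_state();print(s["position"],s["force"],np.abs(s["dq"]).max())
cv2.imwrite("pics/s3.png",cv2.cvtColor(env.camera("side"),cv2.COLOR_RGB2BGR)[130:370,190:450].repeat(2,0).repeat(2,1))
E
```

```text
[ 555.9186165  -411.44874427  258.72697245] [-0.93107406 -0.19578054 -0.76851695] 0.02341342472532562
```

View pics/s3.png

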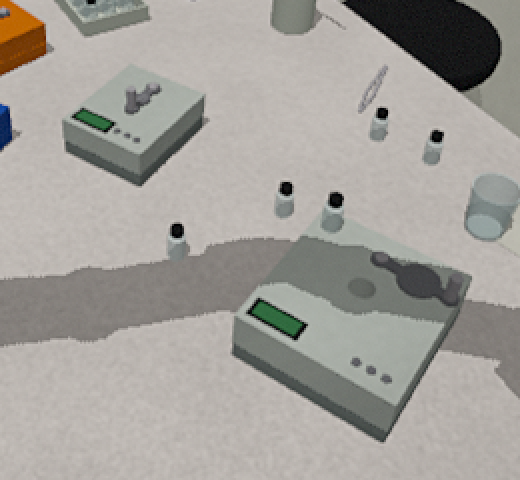

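The cover now lies parallel to the reader's back edge, from pin (380,258) to post (455,285). The port at (362,288) is clear, and the small reader's cover at (140,95) hasn't moved. Handing in.

```bash
python3 -c "
from cell import env
print(env.job_done())"
```

```text
the job is handed in; nothing more can be done
None
```

I swung the larger reader's cover about a quarter turn counter-clockwise (80–85° by estimate), so its vial port is clear. The smaller reader's cover was not touched, and I handed the job in at about 6.6 s with the arm clear of everything.

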